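Bed a throttle barrel in the V-blocks against the end stop and hold it down

ROBOT

A 6-joint arm with a two-finger parallel gripper is mounted at the origin on the work surface. World frame = base frame: x ahead of the robot, y to its left, z up, the work surface at z = 0. Lengths are in mm, angles in rad, forces in N, time in s.
With the tool pointing down it reaches from about 350 to 775 mm from the base axis. Payload 7.3 kg.
Tool frame: the origin (TCP) lies between the finger pads; the fingertips stand 22 mm ahead of it and the grasp point (between the pads) lies 3 mm ahead of it; z points along the fingers, y is the direction in which the jaws open and shut (so a half turn about z gives the same grasp; the last joint's range is limited). The gripper opens to 92 mm and grips with 3 to 60 N. Pads are 19 mm wide; open, the fingers measure 130 mm over their backs; the gripper's body (75 mm by 190 mm) begins 47 mm behind the grasp point.
Start: joints at [-1.37, 0.342, 1.524, -0, 1.275, -0.146], TCP at [178.465, -493.754, 248.741] pointing down, gripper open.
Joint ranges: [-2.53, 2.53], [-0.77, 2.02], [0.04, 2.7], [-1, 4.14], [0.28, 2.66], [-3.11, 3.11]. Speed limits (rad/s): [2.57, 2.57, 3.14, 3.14, 3.14, 3.14].

INTERFACE

Orientations are given as [roll, pitch, yaw] about the fixed x, y, z axes, in that order (R = Rz(yaw) Ry(pitch) Rx(roll)).
In Python, from cell import r gives the robot as it stands.
- The arm moves only by the shell command python3 -m jog 'ROWS' [OPENING] [FORCE]. ROWS is JSON, a list of rows, each an object with "delta_pos": the shift along the tool's x, y, z each as a share of 500 mm, from -1 to 1, a list of three; "twist": the turn, a rotation vector about the tool's x, y, z each as a share of 30 degrees, from -1 to 1, a list of three. In form: [{"delta_pos": [dx, dy, dz], "twist": [ax, ay, az]}, ...]. A call has 1 to 20 rows; each row is the pose to reach, as a shift and turn from the pose commanded when the call began, along the tool's axes at that moment; what a row does not reach only later rows make up. A row lasts 1/10 s, in which the tool goes at most 50 mm and 8.59 degrees, less where a joint would pass 70% of its speed; a pose out of reach is approached as far as the arm can. A call with a number of a shift or a turn outside -1 to 1 is refused whole. A call with a gripper value outside its range is refused whole. OPENING is the gripper's target within -1 to 1 (shut at 1, half-way at 0, fully open at -1), set as the call begins (- or left out, the last holds). The fingers move at their own pace and stop on an object; FORCE is the grip in N (left out, the last holds). Time passes only in rows, so rows that repeat a pose let the fingers close. It gives the time, the measured TCP pose, the force and the opening at its end, in the units of the state.
- r.sense(): the state, without advancing time (a new reading comes with each control period).
- r.read_camera(name): name is "scene" or "top"; returns (picture, depth): 420x560x3 uint8, blue, green, red; 420x560 float32, mm along the optical axis (not along the pixel's ray), 0 where there is no reading.
- r.get_calibration(name): a dict with "fx", "fy", "cx", "cy" (pixels), "D" ([k1, k2, p1, p2, k3] as OpenCV has them; the pictures are not rectified), "pose" (4x4, takes a point from camera to world coordinates). Camera axes: x right, y up, looking along -z (the intrinsics and any distortion apply to the point x, -y, -z); pixel columns grow to the right and rows downward; lengths in mm; the calibration is good to about 2 mm. A picture is of the moment at which its call begins. get_calibration takes no time and is no camera call.
- r.close_job(): hands the job in, once; it reports no verdict.
The state is a dict: "time": time; "joints": joint angles; "qd": joint speeds; "tau": joint torques, N m; "ee_pos": TCP position; "ee_rot": TCP orientation; "wrist_force": force on the tool from outside, world axes, zero at the start; "wrist_torque": the same for the moment, N m; "finger_gap": opening from 0.0 (shut) to 1.0 (fully open).
Only numpy, scipy, OpenCV 4.12 (cv2) and the standard library are available. Lean on these libraries where they do the work, as an engineer would, in place of code of your own. Each camera call takes 0.05 s, during which the arm holds its last target.

TASK

Get the carburettor throttle barrel (the thick aluminium cylinder with two cross ports, lying on the ribbed mat) ready for marking out: swing the end-stop bar of the V-block fixture shut across the end of the Vs until it clicks into its detent, then lay the barrel in both Vs with its plain end up against the bar. Press it down with about 10 N so that it beds firmly on both sides of the Vs, and finish while still holding it pressed there, without hammering or jamming it in. Leave the other tools and parts on the bench where they are.

Things in the scene. Friction and masses are not known exactly. Their poses are not given: they have to be found in the camera images.
- fixture: V-block fixture, fixed: steel plate 120 (x) x 190 (y) x 12 mm; on it two V-blocks, 50 (x) x 25 (y) mm, centred at y = +45 and -45 mm, tops 52 mm above the bench. Their 90-degree Vs run along y: apex 32 mm up, mouth 40 mm wide. The 65 mm gap between the blocks is open down to the plate, for fingers. Origin under the plate's centre, on the bench; z up. Post (62 mm high) at x -45, y 84.5 behind the bar.
- v_seat (a point): point on the fixture midway between the two V-blocks, where the axis of a 28 mm cylinder lies when it is seated in both Vs: 51.8 mm above the bench. Its axes are the fixture's: y along the Vs, x across them, z up.
- stop_face (a point): point on the fixture where the axis of the seated barrel meets the inner face of the shut end-stop bar: 67 mm from v_seat along the fixture's +y. The fixture's axes.
- keeper (a joint): angle of the end-stop bar at the fixture's +y end, rad: 0 = shut (from its hinge it points along fixture -x, across the end of the Vs); 1.57 = it points along fixture -y, beside the blocks; limit 1.65. From above it shuts clockwise. It stays where left (1 N at the knob moves it). Its detent ridge is met at about 0.15, crossed at about 0.08 with about 2 N at the knob; below 0.06 it snaps to 0, a hard rest.
- keeper_hinge (a point): on the bar's vertical hinge axis, at its underside: fixture x 40, y 73 mm, 52.5 mm above the bench. Its axes turn with the bar, which runs along its -x.
- keeper_knob (a point): centre of the upright round black knob near the bar's free end, 72 mm from the hinge axis, 80.5 mm above the bench. Knob: 14 mm in diameter, from 69 to 92 mm above the bench. The steel bar below it is 84 mm long, 12 mm wide, from 54 to 66 mm above the bench, and sweeps just over the block tops; it cannot shut once the barrel lies in the Vs.
- barrel: throttle barrel: aluminium cylinder 28 mm in diameter, 140 mm long, with two dark 18 mm cross ports and thin dark seal rings; about 0.2 kg. Origin on its axis at mid-length; y = cylinder axis, +y to the plain flat end, -y to the stub end. Starts in a groove of the mat, axis 17 mm above the bench, within about 0.6 rad of parallel to the Vs, plain end to the same side as the bar.
- barrel_plain_end (a point): centre of the barrel's plain flat end, 70 mm from its origin along its +y.
- barrel_stub_end (a point): tip of the steel drive stub (10 mm in diameter, 18 mm long) on the barrel's other end, 88 mm from its origin along its -y.
- mat: black ribbed rubber parts mat, fixed, 179 (x) x 200 (y) mm and 3 mm thick, with ribs 3 mm high (tops at 6 mm) along its y every 22.3 mm; origin under its centre, on the bench.
- spindle: bystander on the mat: thin steel throttle spindle with a brass collar, 10 to 12 mm in diameter, 150 mm long along its y; origin on its axis at mid-length.
- screwdriver: bystander: red-handled screwdriver lying along x between fixture and mat; origin at its middle, underneath.
- carburettor: bystander: twin-throat carburettor body standing on its flange, about 100 x 145 x 74 mm high; origin under its centre.
- caliper: bystander: steel vernier caliper lying flat along x, 220 mm long, at the left of the bench; origin under the middle of its beam.
- wrench: bystander: open-ended wrench lying along x at the right of the bench; origin at its middle, underneath.
- dashpot: bystander: small brass dashpot cover standing on its flange, 54 mm in diameter, 55 mm high; origin under its centre.
- tape_roll: bystander: roll of white thread tape lying flat, 64 mm in diameter, 19 mm high; origin under its centre.
- v_front: the two V flanks (one on each block) on the fixture's -x side: one contact line of the seated barrel. Origin on the apex line of the Vs, midway between the blocks; the fixture's axes.
- v_rear: the two V flanks on the fixture's +x side: the other contact line of the seated barrel. Origin and axes as v_front.

How it is judged (in metres and radians):
On the way:
1. the end-stop bar is swung shut into its detent (value of joint keeper below 0.04 rad), for 0.2 s.
At the end, for the whole second after the job is handed in: Robot still holding: bar shut (under 0.04 rad); barrel axis within 2 mm (across, height) and 0.025 rad of its seat; plain end within 4 mm of the bar; over 2.5 N on each of the two contact lines, front and rear flanks (weight alone gives under 2 N); fingers bear on it with over 2 N; at rest (value of joint keeper below 0.04 rad and linear speed of barrel below 0.01 m/s and z of barrel in the frame of v_seat between -0.002 and 0.002 m and x of barrel in the frame of v_seat between -0.002 and 0.002 m and angle between the y axis of barrel and the y axis of fixture, either way round below 0.025 rad and y of barrel_plain_end in the frame of stop_face between -0.004 and 0.003 m and contact force between barrel and v_front above 2.5 N and contact force between barrel and v_rear above 2.5 N and contact force between the fingers and barrel above 2 N); the arm keeps its last pose, push and grip.
It fails at once if the barrel is hammered or jammed into the fixture (more than 70 N) (contact force between barrel and fixture above 70 N).
It fails at once if a bystander is pushed more than 30 mm from its place (distance of any of spindle, screwdriver, carburettor, caliper, wrench, dashpot, tape_roll from where it was at the start of the episode above 0.03 m).
It also fails if it takes over 58 s, if anything falls off the work surface, if the arm or the gripper's body presses on something with over 40 N, if the wrist force passes 120 N, or if a joint passes its speed limit or range.

## Working session

There is one attempt and no reset: what is moved stays moved. The work goes in short steps, Python scripts to look and compute and a shell command to move; the robot and the scene stay as the last step left them, time stands still between calls to the robot, and variables do not carry over. Pictures are saved under pics/ and viewed, and the job is handed in when it is done.

```bash
ls; mkdir -p pics; python3 - <<'E'
from cell import r
import cv2,numpy as np
s=r.sense();print(s)
for n in("scene","top"):
    im,d=r.read_camera(n);cv2.imwrite(f"pics/{n}0.png",im);np.save(f"pics/{n}0.npy",d)
    print(n,r.get_calibration(n))
E
```

```text
pics
{'time': 0.0, 'joints': array([-1.36997365e+00,  3.42745949e-01,  1.52499511e+00,  1.50677086e-05,
        1.27535929e+00, -1.45974774e-01]), 'qd': array([ 2.36160550e-04,  6.97702712e-04, -2.02035706e-04,  5.26369448e-04,
       -7.64984803e-05,  5.90256706e-04]), 'tau': array([-1.30491750e-03, -4.31244493e+01, -2.44221246e+01,  7.18543888e-02,
        5.60489588e-02, -1.29753853e-04]), 'ee_pos': array([ 178.40761866, -493.38309231,  248.04051187]), 'ee_rot': array([-3.14010309e+00, -2.33559683e-04,  3.46792876e-01]), 'wrist_force': array([-0.81195586,  0.27664814, -0.1492633 ]), 'wrist_torque': array([ 0.0451624 , -0.01261154,  0.01571554]), 'finger_gap': 0.9996470644894117}
scene {'fx': 501.1056338432386, 'fy': 501.1056338432386, 'cx': 279.1581410770871, 'cy': 218.4454010983664, 'D': array([0.04866453, 0.        , 0.        , 0.        , 0.        ]), 'pose': array([[-3.52855452e-02, -5.68402799e-01,  8.21993424e-01,
         1.84597133e+03],
       [ 9.99274187e-01, -8.25345745e-03,  3.71884315e-02,
         4.50618380e+01],
       [-1.43537208e-02,  8.22709024e-01,  5.68281473e-01,
         9.29040349e+02],
       [ 0.00000000e+00,  0.00000000e+00,  0.00000000e+00,
         1.00000000e+00]])}
top {'fx': 440.263586142699, 'fy': 440.263586142699, 'cx': 282.67599926840603, 'cy': 211.77854480311206, 'D': array([0.00836481, 0.        , 0.        , 0.        , 0.        ]), 'pose': array([[-1.69460571e-02,  9.90928312e-01, -1.33318834e-01,
         4.49509109e+02],
       [-9.99728574e-01, -1.46605088e-02,  1.81065511e-02,
         1.46811742e+01],
       [ 1.59877722e-02,  1.33589483e-01,  9.90907786e-01,
         1.23511968e+03],
       [ 0.00000000e+00,  0.00000000e+00,  0.00000000e+00,
         1.00000000e+00]])}
```

View pics/scene0.png

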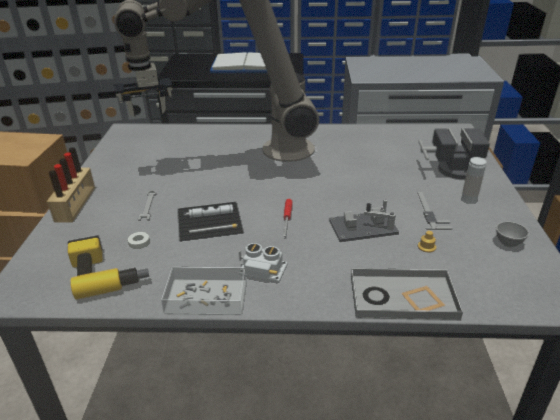

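View pics/top0.png

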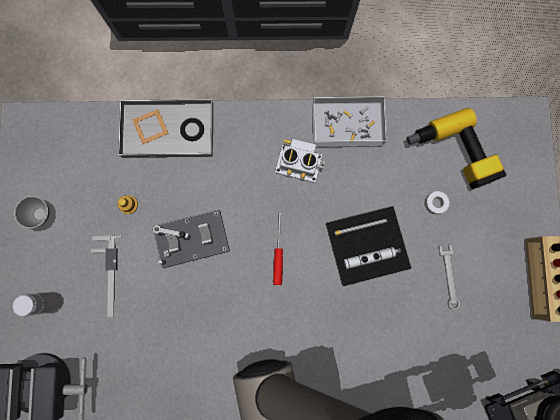

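The scene view and the top view both show the fixture and the mat. In the top view the fixture is at about (192,240) with its bar open at the left, and the mat is at (368,245) with the barrel at about (371,259). Next I'll enlarge both.

```bash
python3 - <<'E'
import cv2,numpy as np
im=cv2.imread("pics/top0.png")
def crop(im,x0,y0,w,h,s,n):
    c=cv2.resize(im[y0:y0+h,x0:x0+w],None,fx=s,fy=s,interpolation=cv2.INTER_CUBIC)
    for i in range(0,w,10):
        cv2.line(c,(i*s,0),(i*s,6 if (x0+i)%50 else 14),(0,255,255),1)
        if (x0+i)%20==0: cv2.putText(c,str(x0+i),(i*s,24),0,.4,(0,255,255),1)
    for i in range(0,h,10):
        cv2.line(c,(0,i*s),(6,i*s),(0,255,255),1)
        if (y0+i)%20==0: cv2.putText(c,str(y0+i),(8,i*s+4),0,.4,(0,255,255),1)
    cv2.imwrite(n,c)
crop(im,140,200,100,75,8,"pics/fx0.png")
crop(im,320,200,100,90,6,"pics/mat0.png")
E
```

```text
(no output)
```

View pics/fx0.png

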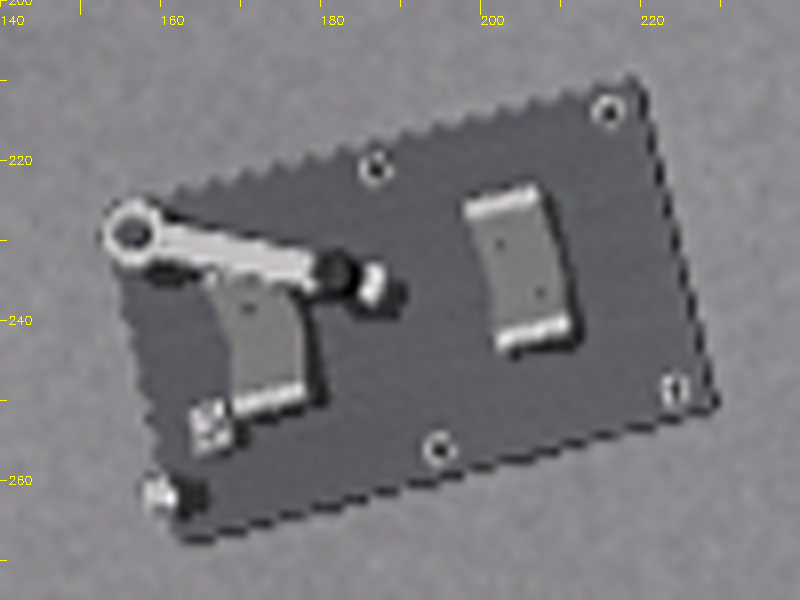

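View pics/mat0.png

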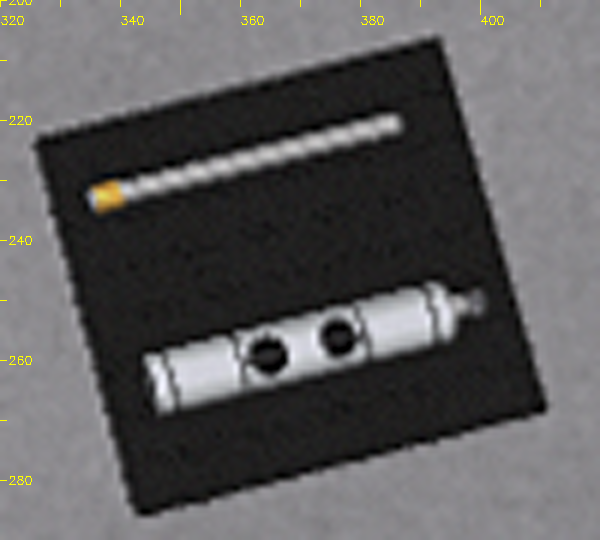

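Both crops are clear. In the fixture crop the hinge ring is at about (156.5,229), the knob at (182,234) and the post at (160,262). The plate corners are at (220,210), (229.8,250.5) and (162.8,267.8). In the mat crop the barrel runs from its plain end at about (346,264) to its stub tip at about (400,250.5), with the ports at (364.5,259) and (376.5,256). Next I'll fit the poses.

```bash
cat > h.py <<'E'
import numpy as np,cv2
from cell import r
from scipy.optimize import least_squares
C={n:r.get_calibration(n) for n in("top","scene")}
F=np.diag([1,-1,-1.])
def proj(P,n="top"):
    c=C[n];T=c["pose"];P=np.atleast_2d(P).astype(float)
    Xc=(P-T[:3,3])@T[:3,:3]@F
    K=np.array([[c["fx"],0,c["cx"]],[0,c["fy"],c["cy"]],[0,0,1]])
    return cv2.projectPoints(Xc,np.zeros(3),np.zeros(3),K,c["D"])[0][:,0]
def unproj(uv,z,n="top"):
    c=C[n];T=c["pose"];K=np.array([[c["fx"],0,c["cx"]],[0,c["fy"],c["cy"]],[0,0,1]])
    p=cv2.undistortPoints(np.array(uv,float).reshape(-1,1,2),K,c["D"])[:,0]
    d=np.c_[p,np.ones(len(p))]@F@T[:3,:3].T
    t=(np.broadcast_to(z,len(p))-T[2,3])/d[:,2]
    return T[:3,3]+d*t[:,None]
def W(p,loc):
    x,y,a=p;loc=np.atleast_2d(loc).astype(float);c,s=np.cos(a),np.sin(a)
    return np.c_[x+c*loc[:,0]-s*loc[:,1],y+s*loc[:,0]+c*loc[:,1],loc[:,2]]
def fit(loc,uv,p0,n="top"):
    f=lambda p:(proj(W(p,loc),n)-np.array(uv)).ravel()
    return least_squares(f,p0,loss="soft_l1",f_scale=0.5)
E
python3 - <<'E'
from h import *
loc=[[60,-95,12],[-60,-95,12],[-60,95,12],[40,73,66],[-45,84.5,62],[25,-57.5,52],[25,-32.5,52],[-25,-57.5,52],[-25,-32.5,52],[-25,32.5,52],[-25,57.5,52]]
o=np.array([140,200.])
uv=[o+np.array(q)/8 for q in [(640,78),(719,403),(182,541),(133,232),(160,493),(538,183),(463,205),(573,325),(497,345),(305,385),(233,405)]]
a=fit(loc,uv,[380,230,.24]);print(a.x,np.abs(a.fun.reshape(-1,2)).round(1).tolist())
k=unproj([o+np.array((336,272))/8.],92)[0]
h=W(a.x,[[40,73,92]])[0]
print("knob",k,"hinge",h,"r",np.hypot(*(k-h)[:2]))
d=(k-h)[:2];c,s=np.cos(a.x[2]),np.sin(a.x[2]);l=np.array([c*d[0]+s*d[1],-s*d[0]+c*d[1]]);print("keeper",np.arctan2(-l[1],-l[0]))
# barrel
o=np.array([320,200.])
e=unproj([o+np.array(q)/6 for q in [(155,383),(480,301)]],[17,17]);print("ends",e,np.linalg.norm(e[0]-e[1]))
p=unproj([o+np.array(q)/6 for q in [(268,354),(340,337)]],30);print("ports",p,p.mean(0))
ds=(e[1]-e[0]);print("yaw barrel",np.arctan2(-(e[0]-e[1])[0],(e[0]-e[1])[1]))
m=unproj([o+np.array(q)/6 for q in [(35,142),(438,37),(548,410),(137,515)]],3);print("mat",m.mean(0),np.linalg.norm(m[0]-m[1]),np.linalg.norm(m[1]-m[2]),np.arctan2(-(m[0]-m[1])[0],(m[0]-m[1])[1]))
s=cv2.imread("pics/scene0.png")
cv2.imwrite("pics/sfx0.png",cv2.resize(s[190:250,320:410],None,fx=8,fy=8,interpolation=cv2.INTER_CUBIC))
cv2.imwrite("pics/smat0.png",cv2.resize(s[190:250,170:260],None,fx=8,fy=8,interpolation=cv2.INTER_CUBIC))
E
```

```text
[5.44160450e+02 2.47106426e+02 2.33184507e-01] [[0.3, 0.7], [0.2, 0.3], [0.7, 0.2], [0.4, 0.2], [0.1, 0.5], [0.0, 0.1], [0.3, 0.6], [0.2, 0.1], [0.2, 0.1], [0.4, 1.0], [0.2, 0.8]]
knob [549.0594119  255.72385978  92.        ] hinge [566.209247   327.37379561  92.        ] r 73.67380910493368
keeper 1.102675945048194
ends [[ 466.19630531 -179.05600528   17.        ]
 [ 501.31917992 -330.71962772   17.        ]] 155.67745723416004
ports [[ 478.27188025 -228.97879779   30.        ]
 [ 485.43808408 -262.18162842   30.        ]] [ 481.85498217 -245.58021311   30.        ]
yaw barrel 0.2275723220785958
mat [ 515.87198989 -246.16820943    3.        ] 198.1133092344415 180.78384017461659 0.239738440644376
```

View pics/sfx0.png

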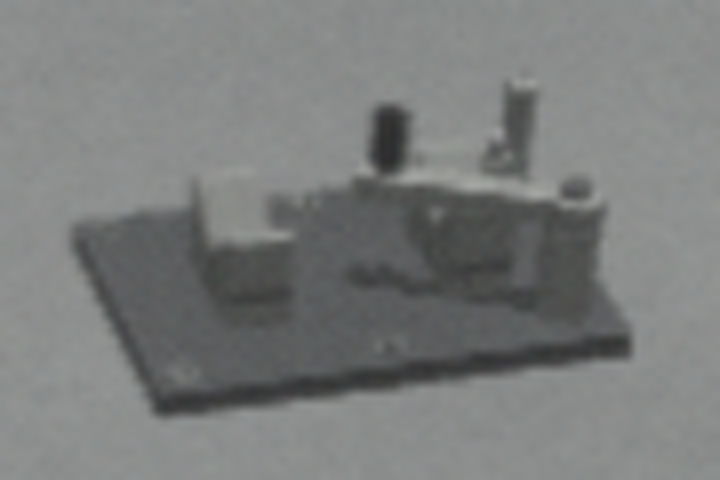

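View pics/smat0.png

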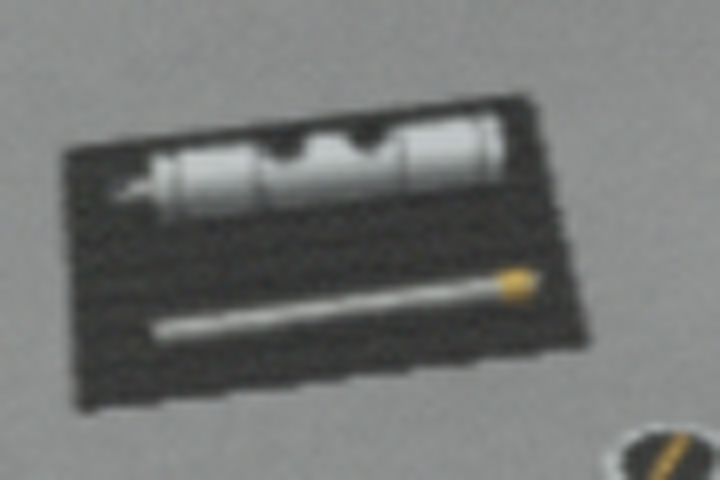

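The scene crops agree with the top view. Knob, post and hinge are at crop pixels (390,140), (520,85) and (577,185). The barrel lies with its plain end at the right and its ports at (285,150) and (370,140). Next I'll cross-check the fit using the scene camera.

```bash
python3 - <<'E'
from h import *
loc=[[60,-95,0],[60,95,0],[60,95,12],[-60,-95,12],[-45,84.5,62],[25,-57.5,52],[25,-32.5,52],[-25,-57.5,52]]
o=np.array([320,190.])
uv=[o+np.array(q)/8 for q in [(160,412),(632,355),(632,325),(75,225),(521,85),(205,243),(293,235),(195,177)]]
a=fit(loc,uv,[544,247,.23],"scene");print(a.x,np.abs(a.fun.reshape(-1,2)).round(1).tolist())
o=np.array([170,190.])
p=unproj([o+np.array(q)/8 for q in [(502,152),(115,193),]],17,"scene");print(p,np.linalg.norm(p[0]-p[1]))
k=unproj([o+[150,0]+np.array((391,108))/8],92,"scene");print("knob",k)
# from depth: spherical check bench and block
for n in("top",):
    d=np.load(f"pics/{n}0.npy");c=C[n];T=c["pose"]
    for u,v in [(260,230),(206,232),(172,241),(355,261),(383,255),(182,234),(160,262),(165,231)]:
        z=np.median(d[v-1:v+2,u-1:u+2]);K=np.array([[c["fx"],0,c["cx"]],[0,c["fy"],c["cy"]],[0,0,1]])
        q=cv2.undistortPoints(np.array([[[u,v]]],float),K,c["D"])[0,0]
        print((u,v),(T[:3,3]+T[:3,:3]@(F@np.array([q[0]*z,q[1]*z,z]))).round(1))
E
```

```text
[5.47335860e+02 2.51188064e+02 2.36177672e-01] [[0.3, 1.0], [0.1, 0.0], [0.3, 0.6], [0.6, 0.7], [0.0, 0.6], [3.4, 0.1], [0.3, 0.1], [0.3, 0.6]]
[[ 474.17623437 -169.6923397    17.        ]
 [ 506.5096499  -323.91207051   17.        ]] 157.57276138828908
knob [[551.0330713  261.37080792  92.        ]]
(260, 230) [565.   56.8  -0.6]
(206, 232) [558.4 202.6  35.8]
(172, 241) [535.3 294.1  36.8]
(355, 261) [ 473.3 -202.4   29.5]
(383, 255) [ 488.3 -279.6   30.4]
(182, 234) [549.  255.7  92.1]
(160, 262) [478.6 318.   64.9]
(165, 231) [560.  306.2  66.1]
```

The top fit is self-consistent, with residuals under 1 px and knob radius and height as specified. The scene fit differs from it by about 4–5 mm, so I'll trust the top camera and refine by contact. First I'll move above the knob.

```bash
cat >> h.py <<'E'
from scipy.spatial.transform import Rotation as Ro
def go(*targets,frm=None):
    """each target [x,y,z,yaw]; prints shares from the measured (or given) pose"""
    s=r.sense();p=s["ee_pos"];R=Ro.from_euler("xyz",s["ee_rot"])
    if frm is not None: p=np.array(frm[:3]);R=Ro.from_euler("xyz",[np.pi,0,frm[3]])
    for t in targets:
        d=R.inv().apply(np.array(t[:3])-p)/500
        w=(R.inv()*Ro.from_euler("xyz",[np.pi,0,t[3]])).as_rotvec(degrees=True)/30
        print("pos",d.round(4).tolist(),"twist",w.round(4).tolist())
E
python3 - <<'E'
from h import *
s=r.sense()
go([480,-150,250,.3468],[549.3,256.5,200,.3468],frm=[178.465,-493.754,248.741,.3468])
E
```

```text
pos [0.8008, -0.4416, -0.0025] twist [0.0, 0.0, 0.0]
pos [1.2075, -1.1591, 0.0975] twist [0.0, 0.0, 0.0]
```

```bash
python3 -m jog '[{"delta_pos":[0.8,-0.44,0],"twist":[0,0,0]},{"delta_pos":[0.8,-0.44,0],"twist":[0,0,0]},{"delta_pos":[0.8,-0.44,0],"twist":[0,0,0]},{"delta_pos":[0.8,-0.44,0],"twist":[0,0,0]},{"delta_pos":[0.8,-0.44,0],"twist":[0,0,0]},{"delta_pos":[0.8,-0.44,0],"twist":[0,0,0]},{"delta_pos":[0.8,-0.44,0],"twist":[0,0,0]},{"delta_pos":[0.8,-0.44,0],"twist":[0,0,0]},{"delta_pos":[0.8,-0.44,0],"twist":[0,0,0]},{"delta_pos":[0.8,-0.44,0],"twist":[0,0,0]},{"delta_pos":[0.8,-0.44,0],"twist":[0,0,0]}]' 0 10
python3 -c "
from h import *
go([549.3,256.5,170,.3468])"
```

```text
time: 1.2
ee_pos: [480.2, -149.6, 248.2]
ee_rot: [-3.141, 0.001, 0.35]
wrist_force: [0.1, -0.1, -0.1]
finger_gap: 0.498
pos [0.4086, -0.7155, 0.1564] twist [-0.0011, 0.0018, 0.0065]
```

```bash
python3 -m jog '[{"delta_pos":[0.4084,-0.716,0.156],"twist":[0,0,0]},{"delta_pos":[0.4084,-0.716,0.156],"twist":[0,0,0]},{"delta_pos":[0.4084,-0.716,0.156],"twist":[0,0,0]},{"delta_pos":[0.4084,-0.716,0.156],"twist":[0,0,0]},{"delta_pos":[0.4084,-0.716,0.156],"twist":[0,0,0]},{"delta_pos":[0.4084,-0.716,0.156],"twist":[0,0,0]},{"delta_pos":[0.4084,-0.716,0.156],"twist":[0,0,0]},{"delta_pos":[0.4084,-0.716,0.156],"twist":[0,0,0]},{"delta_pos":[0.4084,-0.716,0.156],"twist":[0,0,0]},{"delta_pos":[0.4084,-0.716,0.156],"twist":[0,0,0]},{"delta_pos":[0.4084,-0.716,0.156],"twist":[0,0,0]},{"delta_pos":[0.4084,-0.716,0.156],"twist":[0,0,0]}]'
python3 - <<'E'
from h import *
go([549.3,256.5,92,.3468])
for n,b in(("top",(120,190,130,97)),("scene",(310,150,120,90))):
    im,_=r.read_camera(n);x,y,w,h=b
    cv2.imwrite(f"pics/a1{n}.png",cv2.resize(im[y:y+h,x:x+w],None,fx=6,fy=6,interpolation=cv2.INTER_CUBIC))
print(proj([[549,256,92]],"top"),proj([[549,256,92]],"scene"))
E
```

```text
time: 2.4
ee_pos: [550.6, 252.9, 171.1]
ee_rot: [3.141, 0.0, 0.344]
wrist_force: [-0.8, -0.7, 0.5]
finger_gap: 0.499
pos [0.0001, -0.0077, 0.1582] twist [0.0013, 0.0002, -0.0045]
[[181.89263765 234.02454984]] [[367.02762829 203.12654116]]
```

View pics/a1top.png

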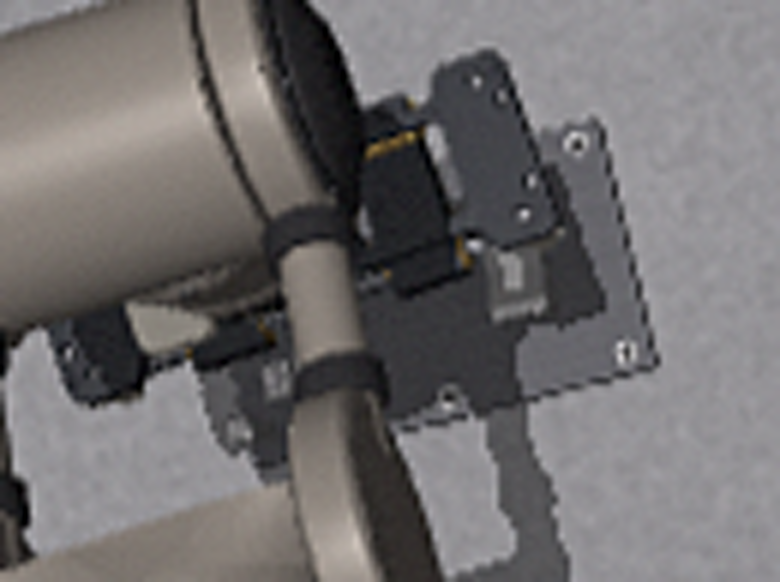

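View pics/a1scene.png

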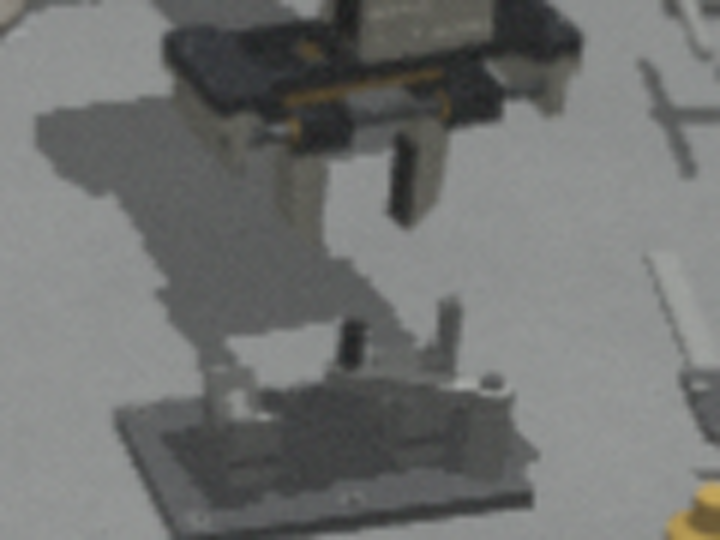

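The arm hides the knob in the top view. In the scene view the fingertips are at crop pixels (305,245) and (410,225), just above the knob at (353,325). I'll compare these with the projections.

```bash
python3 - <<'E'
from h import *
s=r.sense();p=s["ee_pos"];print(p,s["ee_rot"])
a=s["ee_rot"][2];ty=np.array([np.sin(a),-np.cos(a),0])
print(((proj([p+ty*23-[0,0,22],p-ty*23-[0,0,22],p-[0,0,22]],"scene")-[310,150])*6).round(0))
print(((proj([[549,256,92]],"scene")-[310,150])*6).round(0))
im,_=r.read_camera("scene")
cv2.imwrite("pics/a2.png",cv2.resize(im[160:230,340:400],None,fx=9,fy=8.5,interpolation=cv2.INTER_CUBIC))
E
```

```text
[550.63698158 253.32880997 171.30514527] [ 3.14118260e+00 -5.33110446e-04  3.44483073e-01]
[[305. 232.]
 [389. 216.]
 [347. 224.]]
[[342. 319.]]
```

View pics/a2.png

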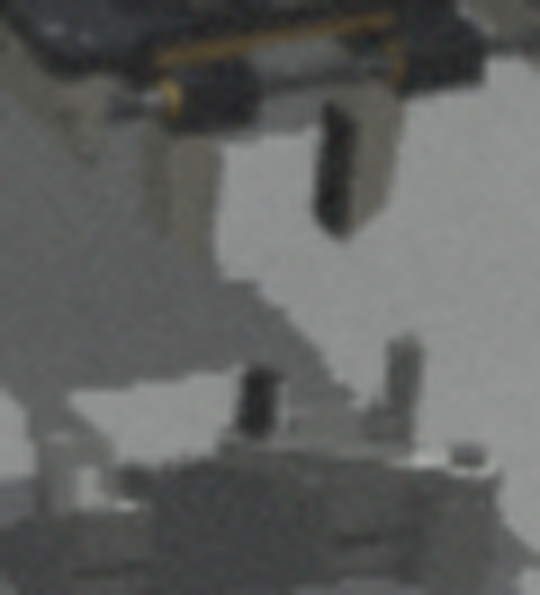

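The scene camera reads about 2 px to the right for the known gripper and for the knob alike, so the top-camera knob position (549, 256) is consistent with the arm. I'll descend and grip the knob.

```bash
python3 -m jog '[{"delta_pos":[0,-0.007,0.08],"twist":[0,0,0]},{"delta_pos":[0,-0.007,0.13],"twist":[0,0,0]},{"delta_pos":[0,-0.007,0.157],"twist":[0,0,0]},{"delta_pos":[0,-0.007,0.157],"twist":[0,0,0]},{"delta_pos":[0,-0.007,0.157],"twist":[0,0,0]}]'
python3 -m jog '[{"delta_pos":[0,0,0],"twist":[0,0,0]},{"delta_pos":[0,0,0],"twist":[0,0,0]},{"delta_pos":[0,0,0],"twist":[0,0,0]},{"delta_pos":[0,0,0],"twist":[0,0,0]},{"delta_pos":[0,0,0],"twist":[0,0,0]},{"delta_pos":[0,0,0],"twist":[0,0,0]}]' 1 8
python3 - <<'E'
from h import *
print(r.sense())
im,_=r.read_camera("scene")
cv2.imwrite("pics/a3.png",cv2.resize(im[160:230,340:400],None,fx=9,fy=8.5,interpolation=cv2.INTER_CUBIC))
E
```

```text
time: 3.05
ee_pos: [549.8, 258.3, 93.2]
ee_rot: [3.141, -0.001, 0.346]
wrist_force: [0.5, 0.5, 1.4]
finger_gap: 0.499
time: 3.65
ee_pos: [549.1, 258.1, 92.4]
ee_rot: [3.141, 0.0, 0.347]
wrist_force: [-0.9, -2.6, 3.5]
finger_gap: 0.15
{'time': 3.65, 'joints': array([ 3.13439826e-01,  6.43445100e-01,  1.48176766e+00, -8.23326678e-04,
        1.01662951e+00,  1.53786979e+00]), 'qd': array([ 3.58249519e-04,  5.88477516e-04,  1.17264706e-03,  2.51986288e-05,
       -4.63906975e-04, -1.24587864e-03]), 'tau': array([ 1.55219782e+00, -5.28607607e+01, -2.10371912e+01,  7.15106428e-01,
       -5.95268905e-01, -3.57095234e-02]), 'ee_pos': array([549.06526911, 258.06055572,  92.42205683]), 'ee_rot': array([3.14090126e+00, 2.72681943e-04, 3.46799620e-01]), 'wrist_force': array([-0.90237961, -2.63057332,  3.52439158]), 'wrist_torque': array([-0.57071315,  0.12596931, -0.02262406]), 'finger_gap': 0.15006662911062302}
```

View pics/a3.png

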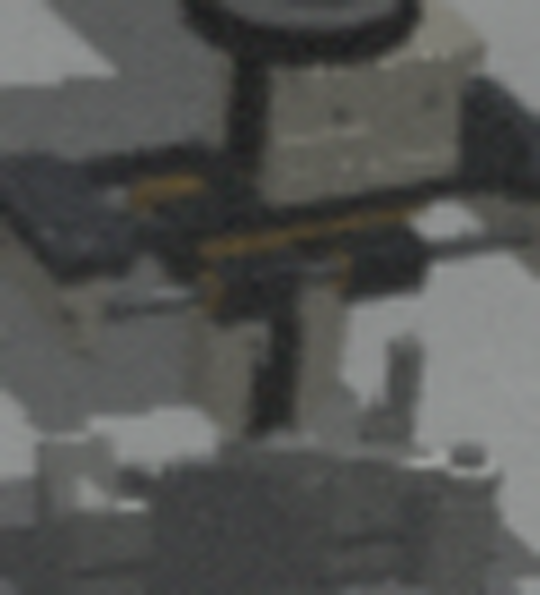

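The fingers stopped at 13.8 mm, so the knob is gripped. Next I'll compute the closing arc.

```bash
python3 - <<'E'
from h import *
f=[544.16,247.8,.2335]
H=W(f,[[40,73,0]])[0]
p=np.array([549.06,257.6]);d=p-H[:2];a0=np.arctan2(-(-np.sin(f[2])*d[0]+np.cos(f[2])*d[1]),-(np.cos(f[2])*d[0]+np.sin(f[2])*d[1]))
print(H,np.hypot(*d),a0)
P=lambda a:W(f,[[40-72*np.cos(a),73-72*np.sin(a),92.4]])[0]
y=.3468
for a in np.linspace(a0,0,19)[1:]:
    print(round(a,2),end=" ");go([*P(a),y],frm=[*P(a0),y])
E
```

```text
[566.18347192 328.07432145   0.        ] 72.52477697107702 1.0989406312913026
1.04 pos [-0.0072, -0.0051, -0.0] twist [0.0, 0.0, 0.0]
0.98 pos [-0.014, -0.0106, -0.0] twist [0.0, 0.0, 0.0]
0.92 pos [-0.0205, -0.0165, -0.0] twist [0.0, 0.0, 0.0]
0.85 pos [-0.0267, -0.0228, -0.0] twist [0.0, 0.0, 0.0]
0.79 pos [-0.0324, -0.0295, -0.0] twist [0.0, 0.0, 0.0]
0.73 pos [-0.0377, -0.0365, -0.0] twist [0.0, 0.0, 0.0]
0.67 pos [-0.0426, -0.0438, -0.0] twist [0.0, 0.0, 0.0]
0.61 pos [-0.047, -0.0514, -0.0] twist [0.0, 0.0, 0.0]
0.55 pos [-0.051, -0.0592, -0.0] twist [0.0, 0.0, 0.0]
0.49 pos [-0.0545, -0.0673, -0.0] twist [0.0, 0.0, 0.0]
0.43 pos [-0.0574, -0.0756, -0.0] twist [0.0, 0.0, 0.0]
0.37 pos [-0.0599, -0.084, -0.0] twist [0.0, 0.0, 0.0]
0.31 pos [-0.0618, -0.0926, -0.0] twist [0.0, 0.0, 0.0]
0.24 pos [-0.0632, -0.1012, -0.0] twist [0.0, 0.0, 0.0]
0.18 pos [-0.0641, -0.11, -0.0] twist [0.0, 0.0, 0.0]
0.12 pos [-0.0645, -0.1188, -0.0] twist [0.0, 0.0, 0.0]
0.06 pos [-0.0643, -0.1276, -0.0] twist [0.0, 0.0, 0.0]
0.0 pos [-0.0635, -0.1363, -0.0] twist [0.0, 0.0, 0.0]
```

First half of the arc:

```bash
python3 -m jog '[{"delta_pos":[-0.0072,-0.0051,0],"twist":[0,0,0]},{"delta_pos":[-0.014,-0.0106,0],"twist":[0,0,0]},{"delta_pos":[-0.0205,-0.0165,0],"twist":[0,0,0]},{"delta_pos":[-0.0267,-0.0228,0],"twist":[0,0,0]},{"delta_pos":[-0.0324,-0.0295,0],"twist":[0,0,0]},{"delta_pos":[-0.0377,-0.0365,0],"twist":[0,0,0]},{"delta_pos":[-0.0426,-0.0438,0],"twist":[0,0,0]},{"delta_pos":[-0.047,-0.0514,0],"twist":[0,0,0]},{"delta_pos":[-0.051,-0.0592,0],"twist":[0,0,0]},{"delta_pos":[-0.0545,-0.0673,0],"twist":[0,0,0]}]'
```

```text
time: 4.7
ee_pos: [511.2, 280.5, 91.9]
ee_rot: [3.141, 0.002, 0.347]
wrist_force: [-1.8, -3.7, 1.0]
finger_gap: 0.148
```

```bash
python3 - <<'E'
from h import *
f=[544.16,247.8,.2335]
P=lambda a:W(f,[[40-72*np.cos(a),73-72*np.sin(a),92.4]])[0]
y=.3468
print(r.sense()["ee_pos"],P(.49))
for a in [.43,.37,.31,.24,.18,.12,.06,0,-.02]:
    print(round(a,2),end=" ");go([*P(a),y],frm=[*P(.49),y])
im,_=r.read_camera("scene")
cv2.imwrite("pics/a4.png",cv2.resize(im[160:230,340:400],None,fx=9,fy=8.5,interpolation=cv2.INTER_CUBIC))
E
```

```text
[511.15423774 280.50494206  91.87477609] [512.21995557 280.4094612   92.4       ]
0.43 pos [-0.0029, -0.0081, -0.0] twist [0.0, 0.0, 0.0]
0.37 pos [-0.0054, -0.0164, -0.0] twist [0.0, 0.0, 0.0]
0.31 pos [-0.0073, -0.0248, -0.0] twist [0.0, 0.0, 0.0]
0.24 pos [-0.0089, -0.0348, -0.0] twist [0.0, 0.0, 0.0]
0.18 pos [-0.0098, -0.0434, -0.0] twist [0.0, 0.0, 0.0]
0.12 pos [-0.0101, -0.052, -0.0] twist [0.0, 0.0, 0.0]
0.06 pos [-0.0099, -0.0606, -0.0] twist [0.0, 0.0, 0.0]
0 pos [-0.0092, -0.0693, -0.0] twist [0.0, 0.0, 0.0]
-0.02 pos [-0.0088, -0.0721, -0.0] twist [0.0, 0.0, 0.0]
```

View pics/a4.png

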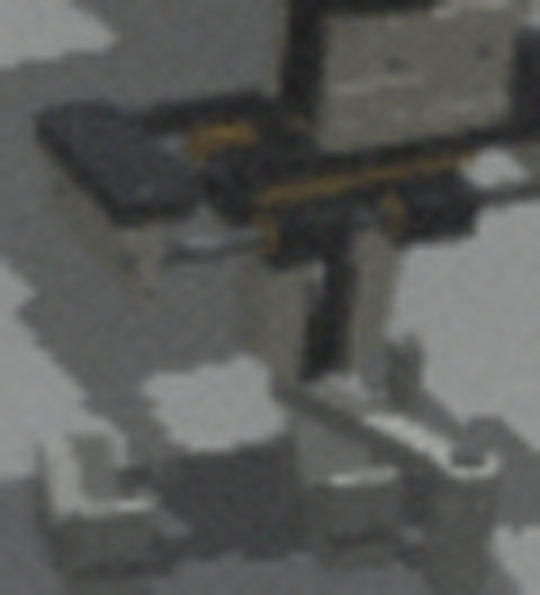

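The bar is following: it now points at crop pixel (320,385), with the knob between the pads. I'll finish the arc into the detent.

```bash
python3 -m jog '[{"delta_pos":[-0.0029,-0.0081,0],"twist":[0,0,0]},{"delta_pos":[-0.0054,-0.0164,0],"twist":[0,0,0]},{"delta_pos":[-0.0073,-0.0248,0],"twist":[0,0,0]},{"delta_pos":[-0.0089,-0.0348,0],"twist":[0,0,0]},{"delta_pos":[-0.0098,-0.0434,0],"twist":[0,0,0]},{"delta_pos":[-0.0101,-0.052,0],"twist":[0,0,0]},{"delta_pos":[-0.0099,-0.0606,0],"twist":[0,0,0]},{"delta_pos":[-0.0092,-0.0693,0],"twist":[0,0,0]},{"delta_pos":[-0.0092,-0.0693,0],"twist":[0,0,0]},{"delta_pos":[-0.0092,-0.0693,0],"twist":[0,0,0]}]'
```

```text
time: 5.75
ee_pos: [495.7, 311.8, 92.0]
ee_rot: [3.141, 0.001, 0.347]
wrist_force: [-1.6, -5.0, -0.3]
finger_gap: 0.15
```

```bash
python3 - <<'E'
from h import *
s=r.sense();print(s["ee_pos"],s["wrist_force"],s["finger_gap"])
im,_=r.read_camera("scene")
cv2.imwrite("pics/a5.png",cv2.resize(im[160:230,340:400],None,fx=9,fy=8.5,interpolation=cv2.INTER_CUBIC))
E
```

```text
[495.69964937 311.82931052  92.04694255] [-1.55725652 -4.97683023 -0.30256325] 0.1495542903996025
```

View pics/a5.png

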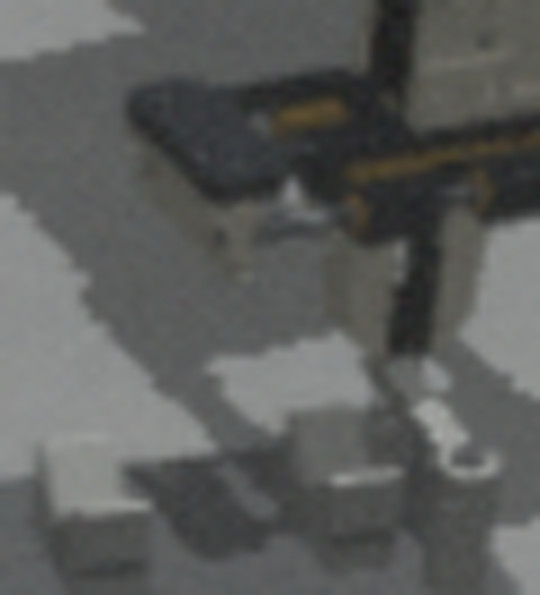

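The bar is near shut with 5 N of resistance. I'll push a further 2 mm to tell the hard rest from the detent ridge.

```bash
python3 -m jog '[{"delta_pos":[0,-0.002,0],"twist":[0,0,0]},{"delta_pos":[0,-0.004,0],"twist":[0,0,0]},{"delta_pos":[0,-0.004,0],"twist":[0,0,0]},{"delta_pos":[0,-0.004,0],"twist":[0,0,0]}]'; python3 -m jog '[{"delta_pos":[0,-0.002,0],"twist":[0,0,0]},{"delta_pos":[0,-0.004,0],"twist":[0,0,0]},{"delta_pos":[0,-0.004,0],"twist":[0,0,0]},{"delta_pos":[0,-0.004,0],"twist":[0,0,0]}]'
```

```text
time: 6.2
ee_pos: [495.6, 312.1, 92.0]
ee_rot: [3.139, 0.001, 0.347]
wrist_force: [0.7, -12.0, -0.8]
finger_gap: 0.147
time: 6.6
ee_pos: [495.3, 312.8, 92.0]
ee_rot: [3.137, 0.001, 0.347]
wrist_force: [3.1, -15.9, -1.4]
finger_gap: 0.162
```

The force rose to 16 N with almost no travel, so the bar is on its hard rest and shut. I'll release it, lift off and take a clear look.

```bash
python3 -m jog '[{"delta_pos":[0,0.004,0],"twist":[0,0,0]},{"delta_pos":[0,0.004,0],"twist":[0,0,0]},{"delta_pos":[0,0.004,0],"twist":[0,0,0]},{"delta_pos":[0,0.004,0],"twist":[0,0,0]}]' 0 8; python3 -m jog '[{"delta_pos":[0,0,-0.1],"twist":[0,0,0]},{"delta_pos":[0,0,-0.2],"twist":[0,0,0]},{"delta_pos":[0,0.05,-0.3],"twist":[0,0,0]},{"delta_pos":[0,0.2,-0.3],"twist":[0,0,0]},{"delta_pos":[0,0.3,-0.3],"twist":[0,0,0]},{"delta_pos":[0,0.4,-0.3],"twist":[0,0,0]},{"delta_pos":[0,0.5,-0.3],"twist":[0,0,0]},{"delta_pos":[0,0.6,-0.3],"twist":[0,0,0]},{"delta_pos":[0,0.7,-0.3],"twist":[0,0,0]},{"delta_pos":[0,0.8,-0.3],"twist":[0,0,0]}]'
python3 - <<'E'
from h import *
im,d=r.read_camera("top");cv2.imwrite("pics/top1.png",im);np.save("pics/top1.npy",d)
x,y,w,h=140,200,100,75
cv2.imwrite("pics/fx1.png",cv2.resize(im[y:y+h,x:x+w],None,fx=8,fy=8,interpolation=cv2.INTER_CUBIC))
print(r.sense()["ee_pos"])
E
```

```text
time: 7.0
ee_pos: [495.4, 314.5, 92.5]
ee_rot: [-3.141, -0.001, 0.347]
wrist_force: [-0.6, -0.0, 0.4]
finger_gap: 0.457
time: 8.0
ee_pos: [622.3, -37.8, 242.5]
ee_rot: [3.141, -0.001, 0.347]
wrist_force: [1.1, 1.0, 1.2]
finger_gap: 0.501
[624.2996747  -45.66666582 241.96440737]
```

View pics/fx1.png

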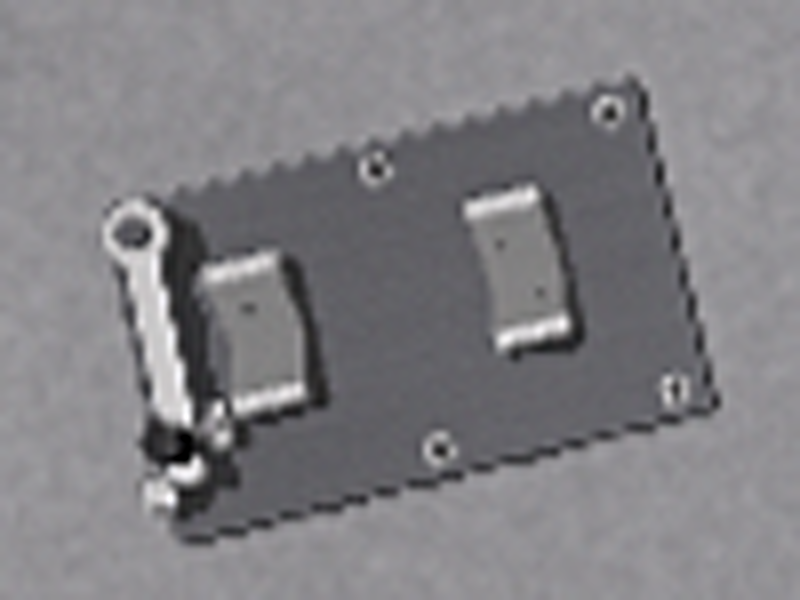

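View pics/top1.png

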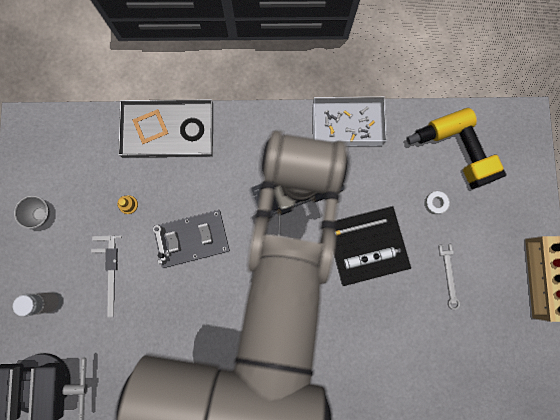

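The bar lies across the end of the Vs, from its hinge at crop pixel (135,230) to the knob at (172,442) by the post. Nothing else has moved. I'll refit using the now-visible left block and knob, then plan the barrel grasp.

```bash
python3 - <<'E'
from h import *
loc=[[60,-95,12],[-60,-95,12],[-60,95,12],[40,73,66],[-45,84.5,62],[25,-57.5,52],[25,-32.5,52],[-25,-57.5,52],[-25,-32.5,52],[-25,32.5,52],[-25,57.5,52],[25,32.5,52],[25,57.5,52],[-32,73,92]]
o=np.array([140,200.])
uv=[o+np.array(q)/8 for q in [(640,78),(719,403),(182,541),(133,232),(160,493),(538,183),(463,205),(573,325),(497,345),(305,385),(233,405),(278,252),(202,272),(170,442)]]
a=fit(loc,uv,[544,247,.23]);print(a.x,a.fun.reshape(-1,2).round(1).tolist())
print("knob pred",W(a.x,[[-32,73,92]]),"gripped (495.5,312)")
print("seat",W(a.x,[[0,-3,51.8],[0,-8,51.8]]))
f=[481.5,-246.5,30]
go([481.5,-246,150,1.8],frm=None)
E
```

```text
[5.43787796e+02 2.46918560e+02 2.37190630e-01] [[-0.4, -0.7], [-0.1, 0.3], [-0.5, 0.5], [0.4, 0.1], [0.1, -0.2], [-0.0, -0.0], [0.3, -0.5], [-0.1, 0.2], [0.3, 0.0], [0.5, 1.1], [0.3, 1.0], [-0.3, -0.3], [0.1, -0.5], [-0.9, -0.2]]
knob pred [[495.53071637 310.3555698   92.        ]] gripped (495.5,312)
seat [[544.49271445 244.00255371  51.8       ]
 [545.66757867 239.14254403  51.8       ]]
pos [-0.4036, 0.2808, 0.185] twist [0.0091, 0.0055, -2.7849]
```

The new fit predicts the knob 1.6 mm short in y of where the gripper held it, so I'll add about +1.5 mm in y to top-camera points. Next I'll move above the barrel, turning the tool in three calls.

```bash
python3 -m jog '[{"delta_pos":[-0.2,0.14,0.09],"twist":[0,0,-0.3]},{"delta_pos":[-0.404,0.281,0.185],"twist":[0,0,-0.6]},{"delta_pos":[-0.404,0.281,0.185],"twist":[0,0,-0.93]},{"delta_pos":[-0.404,0.281,0.185],"twist":[0,0,-0.93]},{"delta_pos":[-0.404,0.281,0.185],"twist":[0,0,-0.93]},{"delta_pos":[-0.404,0.281,0.185],"twist":[0,0,-0.93]},{"delta_pos":[-0.404,0.281,0.185],"twist":[0,0,-0.93]}]' -0.3 30
python3 -m jog '[{"delta_pos":[0,0,0],"twist":[0,0,-0.93]},{"delta_pos":[0,0,0],"twist":[0,0,-0.93]},{"delta_pos":[0,0,0],"twist":[0,0,-0.93]},{"delta_pos":[0,0,0],"twist":[0,0,-0.93]}]'
python3 -m jog '[{"delta_pos":[0,0,0],"twist":[0,0,-0.93]},{"delta_pos":[0,0,0],"twist":[0,0,-0.93]},{"delta_pos":[0,0,0],"twist":[0,0,-0.93]},{"delta_pos":[0,0,0],"twist":[0,0,-0.93]},{"delta_pos":[0,0,0],"twist":[0,0,-0.93]}]'
python3 - <<'E'
from h import *
go([482,-245,80,1.803])
im,_=r.read_camera("scene")
cv2.imwrite("pics/b1.png",cv2.resize(im[150:240,160:270],None,fx=7,fy=6.5,interpolation=cv2.INTER_CUBIC))
E
```

```text
time: 8.75
ee_pos: [478.4, -238.1, 149.1]
ee_rot: [-3.14, 0.0, 0.83]
wrist_force: [-0.2, 0.8, -0.1]
finger_gap: 0.649
time: 9.15
ee_pos: [481.2, -235.7, 150.6]
ee_rot: [3.14, 0.0, 1.327]
wrist_force: [0.6, -0.5, -0.6]
finger_gap: 0.649
time: 9.65
ee_pos: [481.0, -235.8, 150.5]
ee_rot: [3.14, 0.001, 1.81]
wrist_force: [-0.1, 0.3, -0.1]
finger_gap: 0.647
pos [-0.0182, -0.0027, 0.1411] twist [0.0032, 0.0019, 0.0125]
```

View pics/b1.png

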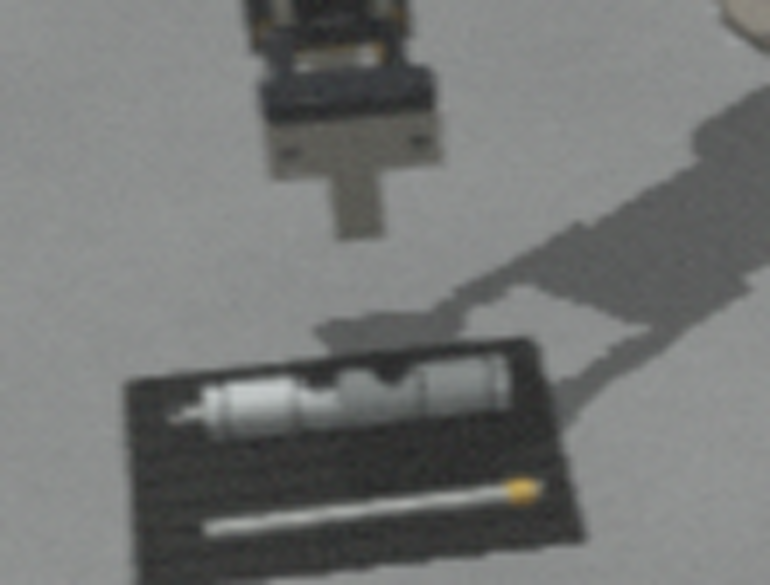

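The gripper is above the mat, with the near finger at crop pixel (360,200) and the barrel's two ports at (320,375) and (393,375). I'll lower to z=60, with the tips still above the barrel, and check alignment.

```bash
python3 -m jog '[{"delta_pos":[-0.018,-0.003,0.06],"twist":[0,0,0.01]},{"delta_pos":[-0.018,-0.003,0.12],"twist":[0,0,0.01]},{"delta_pos":[-0.018,-0.003,0.18],"twist":[0,0,0.01]},{"delta_pos":[-0.018,-0.003,0.18],"twist":[0,0,0.01]},{"delta_pos":[-0.018,-0.003,0.18],"twist":[0,0,0.01]}]'
python3 - <<'E'
from h import *
go([482,-245,30.5,1.803])
s=r.sense();p=s["ee_pos"];a=s["ee_rot"][2];ty=np.array([np.sin(a),-np.cos(a),0]);tx=np.array([np.cos(a),np.sin(a),0])
print(((proj([p+ty*30-[0,0,22]+tx*9.5,p+ty*30-[0,0,22]-tx*9.5],"scene")-[190,180])*[16,14]).round(0))
im,_=r.read_camera("scene")
cv2.imwrite("pics/b2.png",cv2.resize(im[180:220,190:240],None,fx=16,fy=14,interpolation=cv2.INTER_CUBIC))
E
```

```text
time: 10.2
ee_pos: [480.7, -245.9, 60.2]
ee_rot: [3.142, -0.0, 1.802]
wrist_force: [0.2, -0.7, 0.8]
finger_gap: 0.653
pos [0.0011, 0.0028, 0.0594] twist [0.0001, -0.0002, -0.0014]
[[361. 408.]
 [267. 418.]]
```

View pics/b2.png

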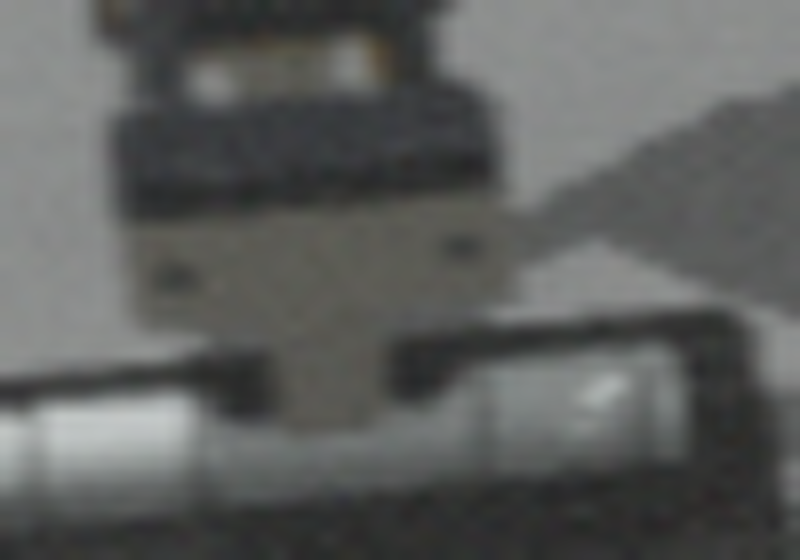

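The finger (crop columns 275–385) sits centred between the two ports at about 240 and 420. I'll descend and grip.

```bash
python3 -m jog '[{"delta_pos":[0.001,0.003,0.03],"twist":[0,0,0]},{"delta_pos":[0.001,0.003,0.05],"twist":[0,0,0]},{"delta_pos":[0.001,0.003,0.059],"twist":[0,0,0]},{"delta_pos":[0.001,0.003,0.059],"twist":[0,0,0]},{"delta_pos":[0.001,0.003,0.059],"twist":[0,0,0]}]'
```

```text
time: 10.75
ee_pos: [481.8, -245.6, 30.8]
ee_rot: [3.141, 0.001, 1.802]
wrist_force: [0.8, 0.7, -0.6]
finger_gap: 0.651
```

```bash
python3 -m jog '[{"delta_pos":[0,0,0],"twist":[0,0,0]},{"delta_pos":[0,0,0],"twist":[0,0,0]},{"delta_pos":[0,0,0],"twist":[0,0,0]},{"delta_pos":[0,0,0],"twist":[0,0,0]},{"delta_pos":[0,0,0],"twist":[0,0,0]},{"delta_pos":[0,0,0],"twist":[0,0,0]},{"delta_pos":[0,0,0],"twist":[0,0,0]}]' 1 35; python3 -c "
from h import *
s=r.sense();print(s['ee_pos'],s['ee_rot'],s['wrist_force'],s['wrist_torque'],s['finger_gap']*92)"
```

```text
time: 11.45
ee_pos: [482.1, -245.5, 30.5]
ee_rot: [3.14, 0.001, 1.802]
wrist_force: [2.1, 0.7, 1.2]
finger_gap: 0.295
[ 482.12469574 -245.47954735   30.49965983] [3.14041382e+00 9.34640761e-04 1.80238027e+00] [2.05889115 0.73425969 1.15922985] [ 0.23190712 -0.70294257  0.00070786] 27.151256850199516
```

The opening is 27.2 mm, so the barrel is gripped. I'll lift it straight up.

```bash
python3 -m jog '[{"delta_pos":[0,0,-0.02],"twist":[0,0,0]},{"delta_pos":[0,0,-0.05],"twist":[0,0,0]},{"delta_pos":[0,0,-0.1],"twist":[0,0,0]},{"delta_pos":[0,0,-0.18],"twist":[0,0,0]},{"delta_pos":[0,0,-0.26],"twist":[0,0,0]},{"delta_pos":[0,0,-0.26],"twist":[0,0,0]},{"delta_pos":[0,0,-0.26],"twist":[0,0,0]}]'
python3 - <<'E'
from h import *
s=r.sense();print(s['ee_pos'],s['ee_rot'],s['wrist_force'],s['finger_gap']*92)
im,_=r.read_camera("scene")
cv2.imwrite("pics/b3.png",cv2.resize(im[120:200,170:270],None,fx=8,fy=7.5,interpolation=cv2.INTER_CUBIC))
E
```

```text
time: 12.15
ee_pos: [481.1, -245.4, 160.8]
ee_rot: [3.142, 0.001, 1.802]
wrist_force: [-0.4, -0.6, -3.1]
finger_gap: 0.296
[ 481.06247094 -245.36407891  160.79927238] [3.14153819e+00 6.87665321e-04 1.80229499e+00] [-0.35826452 -0.59388642 -3.11671552] 27.225896946964344
```

View pics/b3.png

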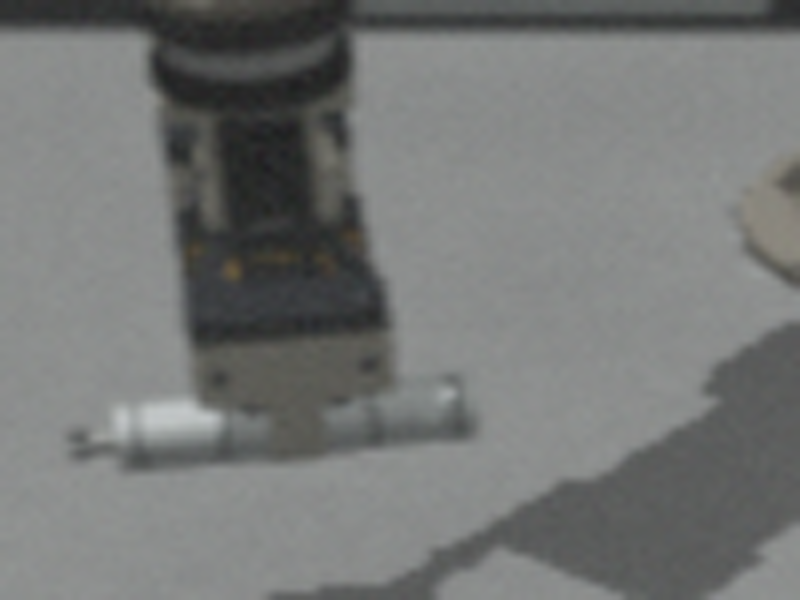

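The barrel is lifted and looks level, from its stub tip at about (72,443) to its plain end at about (467,408) in the crop. I'll compare that with the prediction and plan the transfer.

```bash
python3 - <<'E'
from h import *
s=r.sense();p=s["ee_pos"]-[0,0,13.5];a=s["ee_rot"][2]-np.pi/2
d=np.array([-np.sin(a),np.cos(a),0])
q=proj([p+70*d,p-88*d,p-70*d,p],"scene");print(((q-[170,120])*[8,7.5]).round(0))
f=[543.8,248.5,.237]
t=W(f,[[0,-13,150]])[0];t2=W(f,[[0,-8,80]])[0]
print(t,t2)
go([440,0,170,1.808],[*t[:2],150,1.808])
E
```

```text
[[465. 400.]
 [ 60. 441.]
 [107. 436.]
 [287. 418.]]
[546.85223811 235.86339276 150.        ] [545.67830038 240.72362631  80.        ]
pos [0.4953, 0.0335, -0.0204] twist [-0.0033, -0.0028, -0.0109]
pos [0.9054, 0.3498, 0.0197] twist [-0.0033, -0.0028, -0.0109]
```

The prediction matches within about 1 px. Next I'll transfer the barrel to above the Vs, about 10 mm short of the bar.

```bash
python3 -m jog '[{"delta_pos":[0.06,0.023,0.02],"twist":[0,0,-0.01]},{"delta_pos":[0.14,0.054,0.02],"twist":[0,0,-0.01]},{"delta_pos":[0.22,0.085,0.02],"twist":[0,0,-0.01]},{"delta_pos":[0.3,0.116,0.02],"twist":[0,0,-0.01]},{"delta_pos":[0.38,0.147,0.02],"twist":[0,0,-0.01]},{"delta_pos":[0.46,0.178,0.02],"twist":[0,0,-0.01]},{"delta_pos":[0.54,0.209,0.02],"twist":[0,0,-0.01]},{"delta_pos":[0.62,0.24,0.02],"twist":[0,0,-0.01]},{"delta_pos":[0.7,0.271,0.02],"twist":[0,0,-0.01]},{"delta_pos":[0.78,0.302,0.02],"twist":[0,0,-0.01]},{"delta_pos":[0.85,0.33,0.02],"twist":[0,0,-0.01]},{"delta_pos":[0.9054,0.3498,0.02],"twist":[0,0,-0.01]},{"delta_pos":[0.9054,0.3498,0.02],"twist":[0,0,-0.01]},{"delta_pos":[0.9054,0.3498,0.02],"twist":[0,0,-0.01]}]'
python3 - <<'E'
from h import *
f=[543.8,248.5,.237]
t=W(f,[[0,-13,75]])[0];print(t);go([*t,1.808])
for n,b,k in(("top",(130,200,120,80),6.5),("scene",(320,160,100,80),8)):
    im,_=r.read_camera(n);x,y,w,h=b
    cv2.imwrite(f"pics/c1{n}.png",cv2.resize(im[y:y+h,x:x+w],None,fx=k,fy=min(k,7.4),interpolation=cv2.INTER_CUBIC))
E
```

```text
time: 13.6
ee_pos: [546.5, 235.4, 148.0]
ee_rot: [-3.137, 0.001, 1.809]
wrist_force: [-0.2, -0.9, -2.7]
finger_gap: 0.295
[546.85223811 235.86339276  75.        ]
pos [0.0009, 0.0016, 0.1459] twist [-0.0088, 0.0015, 0.0023]
```

View pics/c1top.png

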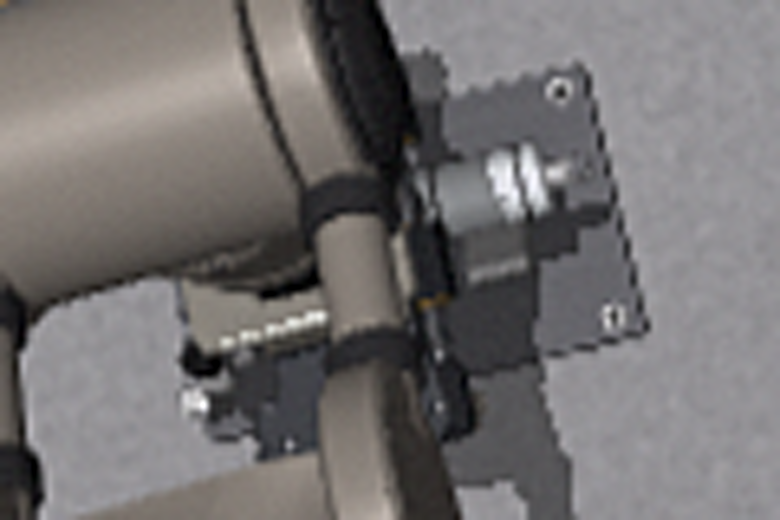

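View pics/c1scene.png

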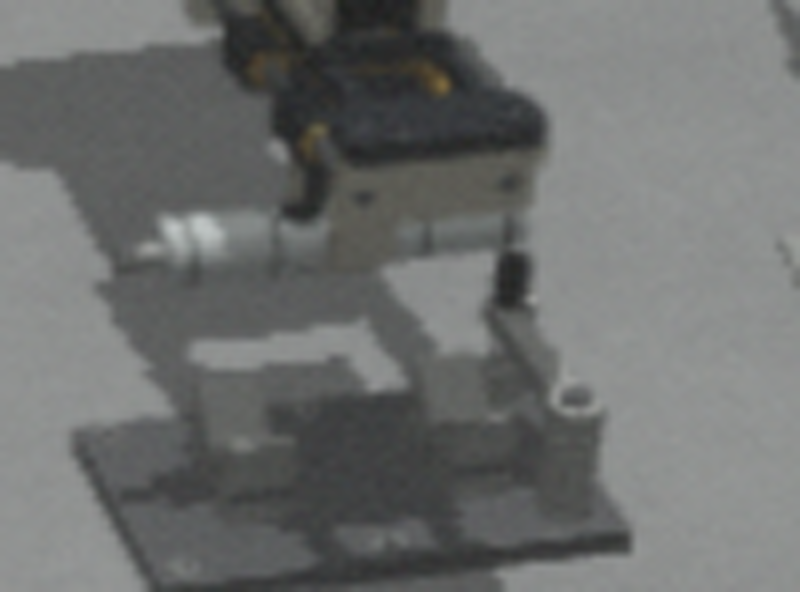

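The barrel hangs over the fixture. Its stub tip shows at top-crop pixel (590,168), and the bar is still shut in the scene crop. I'll check the stub position in the top view.

```bash
python3 - <<'E'
from h import *
s=r.sense();p=s["ee_pos"]-[0,0,13.5];a=s["ee_rot"][2]-np.pi/2
d=np.array([-np.sin(a),np.cos(a),0])
print("exp",p-88*d,p-70*d)
print("obs tip",unproj([[130+592/6.5,200+166/6.5]],p[2]),"end ring",unproj([[130+540/6.5,200+180/6.5]],p[2]))
im,_=r.read_camera("top");
cv2.imwrite(f"pics/c2.png",cv2.resize(im[215:245,190:230],None,fx=18,fy=18,interpolation=cv2.INTER_CUBIC))
E
```

```text
exp [567.65877089 148.69468364 135.31417889] [563.44623577 166.19481358 135.31417889]
obs tip [[564.99527934 149.442734   135.31417889]] end ring [[559.88707223 169.39638437 135.31417889]]
```

View pics/c2.png

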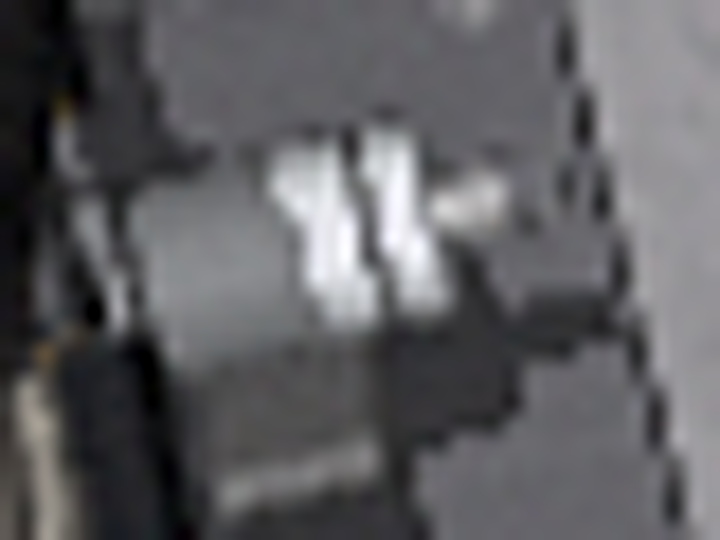

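The bright rings are only partly lit, so the centre is ambiguous by eye. The depth image gives a clean outline of the barrel's free part.

```bash
cat >> h.py <<'E'
def cloud(n,box):
    im,d=r.read_camera(n);c=C[n];T=c["pose"];K=np.array([[c["fx"],0,c["cx"]],[0,c["fy"],c["cy"]],[0,0,1]])
    x,y,w,h=box;u,v=np.meshgrid(np.arange(x,x+w),np.arange(y,y+h))
    q=cv2.undistortPoints(np.c_[u.ravel(),v.ravel()].astype(float).reshape(-1,1,2),K,c["D"])[:,0]
    z=d[y:y+h,x:x+w].ravel()
    return (np.c_[q,np.ones(len(q))]*z[:,None])@F@T[:3,:3].T+T[:3,3],z>0
def loc2(p,P):
    c,s=np.cos(p[2]),np.sin(p[2]);d=P[:,:2]-np.array(p[:2]);return np.c_[d@[c,s],d@[-s,c],P[:,2]]
E
python3 - <<'E'
from h import *
P,ok=cloud("top",(190,212,40,35));P=P[ok]
f=[543.8,246.9,.237]
L=loc2(f,P)
m=(L[:,2]>112)&(L[:,1]<-40)
for y in range(-110,-40,5):
    k=m&(L[:,1]>=y)&(L[:,1]<y+5)
    if k.sum(): 
        t=L[k];print(y,k.sum(),t[:,0].min().round(1),t[:,0].max().round(1),"z",t[:,2].max().round(1),"xtop",t[t[:,2]>t[:,2].max()-2,0].mean().round(1))
from scipy.optimize import least_squares as ls
k=m&(L[:,1]>-80)&(L[:,1]<-58)
Q=L[k]
g=ls(lambda p:np.hypot(Q[:,0]-p[0]-p[2]*(Q[:,1]+70),Q[:,2]-p[1])-14,[0,135,0],loss="soft_l1");print(g.x,np.abs(g.fun).mean(),len(Q))
E
```

```text
-105 1 -4.5 -4.5 z 143.7 xtop -4.5
-100 9 -3.5 4.6 z 143.9 xtop 1.6
-95 8 -4.4 5.7 z 146.2 xtop -0.5
-90 8 -3.8 4.4 z 141.4 xtop 1.9
-85 49 -22.1 13.2 z 461.9 xtop -15.6
-80 66 -69.3 11.8 z 485.9 xtop -69.3
-75 32 -69.1 14.0 z 488.0 xtop -69.1
-70 23 -11.7 12.0 z 152.1 xtop -1.1
-65 21 -13.1 14.0 z 153.7 xtop 1.0
-60 21 -11.6 12.4 z 155.1 xtop 7.5
-55 25 -12.7 13.9 z 154.9 xtop 2.1
-50 97 -48.2 37.2 z 296.7 xtop -39.6
-45 70 -44.6 13.7 z 222.4 xtop -24.9
[ -3.40918984 163.48049901   0.28349129] 106.02420115201775 151
```

The barrel's free part spans about -13 to +14 mm across the V axis, so it is centred to about 0.5 mm, and its plain end is about 12 mm short of the bar. I'll lower it into the V mouths.

```bash
python3 -m jog '[{"delta_pos":[0,0,0.03],"twist":[-0.009,0,0]},{"delta_pos":[0,0,0.07],"twist":[-0.009,0,0]},{"delta_pos":[0,0,0.11],"twist":[-0.009,0,0]},{"delta_pos":[0,0,0.14],"twist":[-0.009,0,0]},{"delta_pos":[0,0,0.146],"twist":[-0.009,0,0]},{"delta_pos":[0,0,0.146],"twist":[-0.009,0,0]},{"delta_pos":[0,0,0.146],"twist":[-0.009,0,0]}]'
python3 - <<'E'
from h import *
f=[543.8,248.5,.237]
s=r.sense();print(s['ee_pos'],s['ee_rot'],s['wrist_force'],loc2(f,s['ee_pos'][None]))
go([*W(f,[[0,-13,66]])[0],1.808])
im,_=r.read_camera("scene")
cv2.imwrite("pics/d1.png",cv2.resize(im[170:240,325:405],None,fx=9,fy=8,interpolation=cv2.INTER_CUBIC))
E
```

```text
time: 14.5
ee_pos: [548.5, 235.2, 78.1]
ee_rot: [3.135, 0.0, 1.807]
wrist_force: [-0.3, -0.1, -2.2]
finger_gap: 0.295
[548.48060094 235.16833186  78.14106632] [3.13530153e+00 2.62507938e-05 1.80702396e+00] [-0.33515477 -0.06021785 -2.16384138] [[  1.41965309 -14.05795098  78.14106632]]
pos [0.0021, -0.003, 0.0243] twist [0.012, 0.0001, -0.0019]
```

View pics/d1.png

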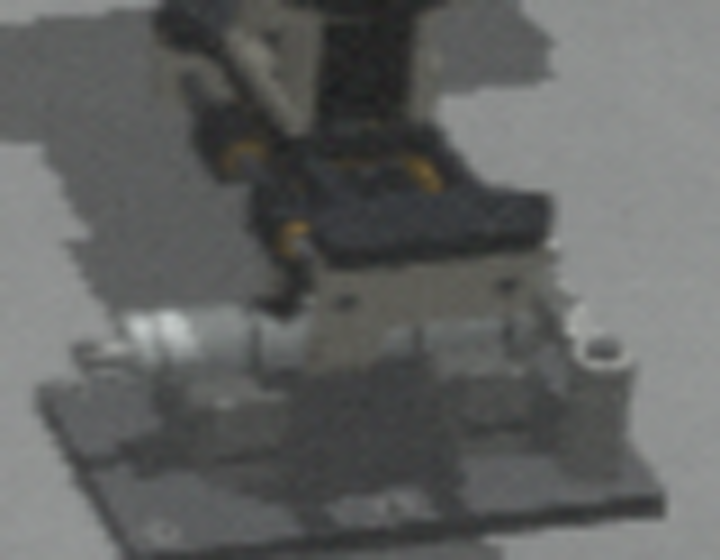

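The barrel hangs just above the Vs, clear of the bar. I'll remove the small roll and the 1.4 mm x offset while lowering to just above the seat.

```bash
python3 -m jog '[{"delta_pos":[0.001,-0.003,0.005],"twist":[0.01,0,0]},{"delta_pos":[0.002,-0.003,0.011],"twist":[0.01,0,0]},{"delta_pos":[0.002,-0.003,0.017],"twist":[0.01,0,0]},{"delta_pos":[0.002,-0.003,0.017],"twist":[0.01,0,0]},{"delta_pos":[0.002,-0.003,0.017],"twist":[0.01,0,0]},{"delta_pos":[0.002,-0.003,0.017],"twist":[0.01,0,0]}]'
python3 - <<'E'
from h import *
f=[543.8,248.5,.237]
s=r.sense();print(s['ee_pos'],s['ee_rot'],s['wrist_force'],s['wrist_torque'],loc2(f,s['ee_pos'][None]))
go([*W(f,[[0,-13,66]])[0],1.808])
E
```

```text
time: 15.15
ee_pos: [546.2, 236.1, 68.7]
ee_rot: [-3.141, 0.0, 1.808]
wrist_force: [-0.1, 0.3, -1.6]
finger_gap: 0.297
[546.21636074 236.05341318  68.6904062 ] [-3.14115987e+00  9.99290811e-05  1.80768116e+00] [-0.07687965  0.29258703 -1.55216592] [-0.0543343  -0.16781164 -0.00176047] [[ -0.57348808 -12.66599519  68.6904062 ]]
pos [-0.0007, 0.0011, 0.0054] twist [-0.0008, 0.0002, -0.0006]
```

```bash
python3 -m jog '[{"delta_pos":[-0.0005,0,0.002],"twist":[0,0,0]},{"delta_pos":[-0.0005,0,0.004],"twist":[0,0,0]},{"delta_pos":[-0.0005,0,0.004],"twist":[0,0,0]},{"delta_pos":[-0.0005,0,0.004],"twist":[0,0,0]}]'; python3 -m jog '[{"delta_pos":[0,0,0.002],"twist":[0,0,0]},{"delta_pos":[0,0,0.003],"twist":[0,0,0]},{"delta_pos":[0,0,0.003],"twist":[0,0,0]}]'; python3 -c "
from h import *
s=r.sense();print(s['ee_pos'],s['ee_rot'],s['wrist_force'],s['wrist_torque'],loc2([543.8,248.5,.237],s['ee_pos'][None]))"
```

```text
time: 15.55
ee_pos: [546.2, 235.8, 66.6]
ee_rot: [-3.141, 0.0, 1.808]
wrist_force: [-0.4, 0.1, -2.6]
finger_gap: 0.293
time: 15.85
ee_pos: [546.8, 235.9, 65.6]
ee_rot: [3.14, 0.0, 1.808]
wrist_force: [1.0, 0.3, 1.6]
finger_gap: 0.295
[546.83951376 235.9456624   65.63014107] [3.14043116e+00 3.67731948e-05 1.80765008e+00] [0.95623305 0.33856278 1.59750109] [ 0.13513281 -0.37019098 -0.04140931] [[ 6.94722400e-03 -1.29170426e+01  6.56301411e+01]]
```

First contact with the Vs came at TCP z≈65.6, as predicted for the seat, with a light force. I'll slide along the Vs towards the bar, which is tool +x, watching the axial force.

```bash
python3 -m jog '[{"delta_pos":[0.003,0,-0.001],"twist":[0,0,0]},{"delta_pos":[0.006,0,-0.001],"twist":[0,0,0]},{"delta_pos":[0.009,0,-0.001],"twist":[0,0,0]},{"delta_pos":[0.012,0,-0.001],"twist":[0,0,0]},{"delta_pos":[0.012,0,-0.001],"twist":[0,0,0]},{"delta_pos":[0.012,0,-0.001],"twist":[0,0,0]}]'; cat > st.py <<'E'
from h import *
f=[543.8,248.5,.237]
s=r.sense();w=s['wrist_force'];print(s['ee_rot'].round(4),"loc",loc2(f,s['ee_pos'][None]).round(2),"force fixture x,y,z",loc2([0,0,.237],w[None]).round(2),"torque",s['wrist_torque'].round(3))
E
python3 st.py
```

```text
time: 16.45
ee_pos: [545.2, 241.9, 65.9]
ee_rot: [3.141, -0.0, 1.808]
wrist_force: [3.1, -0.0, 0.0]
finger_gap: 0.298
[ 3.1411e+00 -1.0000e-04  1.8077e+00] loc [[-0.23 -6.77 65.89]] force fixture x,y,z [[ 2.97 -0.72  0.04]] torque [-0.039 -0.749  0.029]
```

```bash
python3 -m jog '[{"delta_pos":[0.002,0.001,0],"twist":[0,0,0]},{"delta_pos":[0.004,0.001,0],"twist":[0,0,0]},{"delta_pos":[0.004,0.001,0],"twist":[0,0,0]},{"delta_pos":[0.004,0.001,0],"twist":[0,0,0]}]'; python3 st.py;  python3 -m jog '[{"delta_pos":[0.002,0,0],"twist":[0,0,0]},{"delta_pos":[0.003,0,0],"twist":[0,0,0]},{"delta_pos":[0.003,0,0],"twist":[0,0,0]}]'; python3 st.py
```

```text
time: 16.85
ee_pos: [544.9, 243.7, 65.7]
ee_rot: [-3.141, 0.0, 1.808]
wrist_force: [2.8, -0.9, 0.5]
finger_gap: 0.294
[-3.1413  0.      1.8077] loc [[-5.000e-02 -4.890e+00  6.569e+01]] force fixture x,y,z [[ 2.54 -1.52  0.45]] torque [-0.179 -0.719 -0.059]
time: 17.15
ee_pos: [544.7, 244.4, 65.7]
ee_rot: [-3.141, 0.001, 1.808]
wrist_force: [4.3, -4.9, 2.2]
finger_gap: 0.295
[-3.1411e+00  1.3000e-03  1.8078e+00] loc [[-5.000e-02 -4.190e+00  6.571e+01]] force fixture x,y,z [[ 3.03 -5.78  2.19]] torque [-0.762 -0.849  0.04 ]
```

The axial force jumped to -5.8 N at local y -4.2, so the plain end is against the bar. Next I'll ease the side load and press down gradually.

```bash
python3 -m jog '[{"delta_pos":[-0.0005,0.0015,0.001],"twist":[0,0,0]},{"delta_pos":[-0.0005,0.0015,0.003],"twist":[0,0,0]},{"delta_pos":[-0.0005,0.0015,0.003],"twist":[0,0,0]},{"delta_pos":[-0.0005,0.0015,0.003],"twist":[0,0,0]}]'; python3 st.py
```

```text
time: 17.55
ee_pos: [545.2, 244.5, 65.3]
ee_rot: [-3.141, 0.001, 1.808]
wrist_force: [0.9, -4.2, 9.5]
finger_gap: 0.295
[-3.1409e+00  9.0000e-04  1.8078e+00] loc [[ 0.42 -4.19 65.26]] force fixture x,y,z [[-0.08 -4.29  9.51]] torque [-0.927 -0.159  0.043]
```

The down force is 9.5 N with almost no side load. I'll hold and check for settling, and look.

```bash
python3 -m jog '[{"delta_pos":[0,0,0.0005],"twist":[0,0,0]},{"delta_pos":[0,0,0.0005],"twist":[0,0,0]},{"delta_pos":[0,0,0.0005],"twist":[0,0,0]},{"delta_pos":[0,0,0.0005],"twist":[0,0,0]},{"delta_pos":[0,0,0.0005],"twist":[0,0,0]}]'; python3 st.py
python3 - <<'E'
from h import *
P,ok=cloud("top",(190,212,40,35));P=P[ok]
L=loc2([543.8,246.9,.237],P)
for y in range(-110,-35,5):
    k=(L[:,2]>54)&(L[:,2]<90)&(L[:,1]>=y)&(L[:,1]<y+5)&(np.abs(L[:,0])<18)
    if k.sum()>2: t=L[k];print(y,k.sum(),t[:,0].min().round(1),t[:,0].max().round(1),"z95",np.percentile(t[:,2],90).round(1))
for n,b in(("top",(150,205,80,60)),("scene",(325,170,80,60))):
    im,_=r.read_camera(n);x,y,w,h=b
    cv2.imwrite(f"pics/e1{n}.png",cv2.resize(im[y:y+h,x:x+w],None,fx=10,fy=10,interpolation=cv2.INTER_CUBIC))
E
```

```text
time: 18.05
ee_pos: [545.2, 244.5, 65.2]
ee_rot: [-3.141, 0.001, 1.808]
wrist_force: [-0.9, -5.4, 10.4]
finger_gap: 0.295
[-3.1409e+00  9.0000e-04  1.8078e+00] loc [[ 0.38 -4.21 65.2 ]] force fixture x,y,z [[-2.14 -5.05 10.37]] torque [-0.954 -0.039 -0.007]
-90 4 -3.4 2.4 z95 60.6
-85 5 -2.0 4.2 z95 57.9
-80 6 -2.7 4.7 z95 60.0
-75 12 -10.1 12.0 z95 66.2
-70 20 -11.4 13.0 z95 69.0
-65 15 -10.7 14.0 z95 66.6
-60 22 -12.5 13.0 z95 67.0
-55 18 -11.3 14.1 z95 67.1
-50 19 -12.7 12.5 z95 66.2
-45 19 -11.2 13.5 z95 66.6
-40 21 -17.4 12.1 z95 66.6
```

View pics/e1top.png

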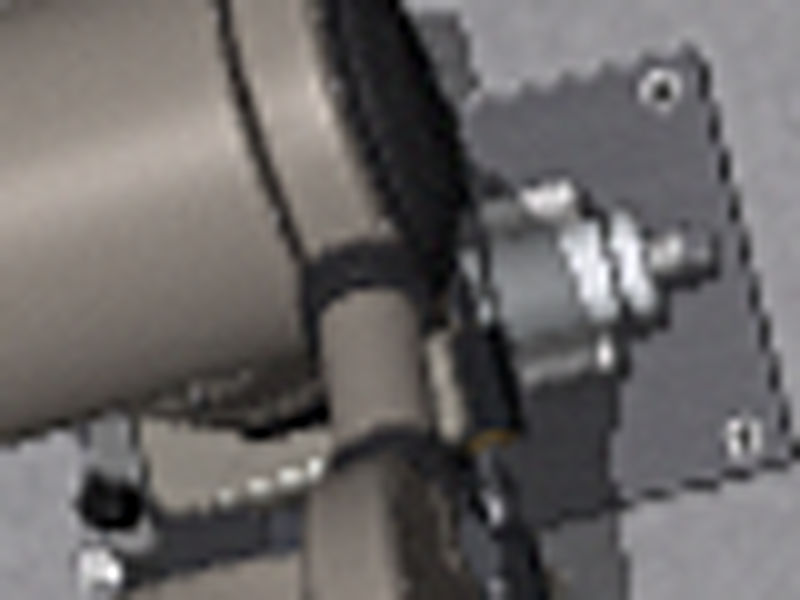

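View pics/e1scene.png

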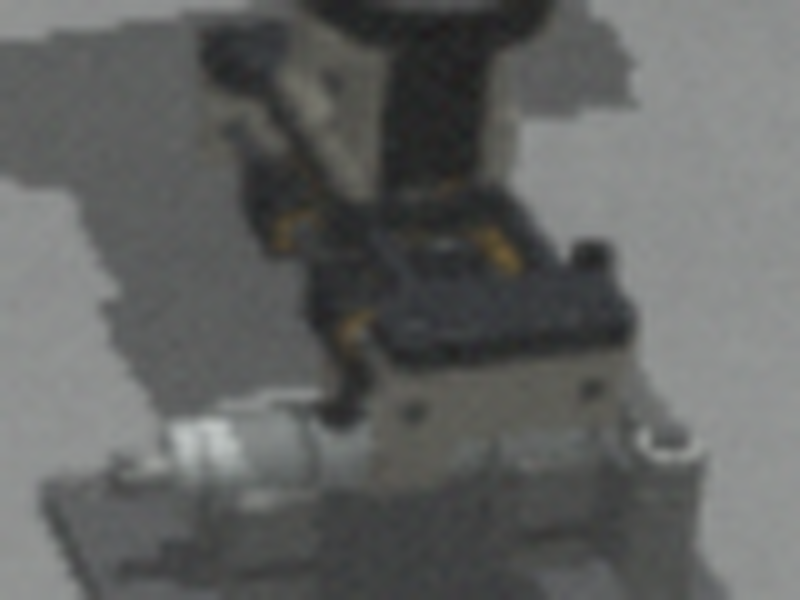

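The stub tip sits at fixture y≈-91, which is exact for a barrel against the bar. The top of the barrel is at about 66 mm, against 65.8 for a seated barrel. The knob at top-crop pixel (110,500) sits by the post, so the bar is shut. I'll make one small side-load correction and hold to check it is steady.

```bash
python3 -m jog '[{"delta_pos":[0,-0.0004,0],"twist":[0,0,0]},{"delta_pos":[0,-0.0004,0],"twist":[0,0,0]},{"delta_pos":[0,-0.0004,0],"twist":[0,0,0]},{"delta_pos":[0,-0.0004,0],"twist":[0,0,0]},{"delta_pos":[0,-0.0004,0],"twist":[0,0,0]}]'; python3 st.py; for i in 1 2 3; do python3 -m jog '[{"delta_pos":[0,0,0],"twist":[0,0,0]},{"delta_pos":[0,0,0],"twist":[0,0,0]}]' >/dev/null; python3 st.py; done
```

```text
time: 18.7
ee_pos: [545.2, 244.5, 65.2]
ee_rot: [-3.141, 0.001, 1.808]
wrist_force: [0.3, -5.4, 10.4]
finger_gap: 0.297
[-3.1415e+00  9.0000e-04  1.8078e+00] loc [[ 0.39 -4.17 65.24]] force fixture x,y,z [[-0.95 -5.29 10.43]] torque [-0.921 -0.068 -0.07 ]
[-3.1414e+00  9.0000e-04  1.8077e+00] loc [[ 0.36 -4.21 65.22]] force fixture x,y,z [[-1.84 -4.77 11.  ]] torque [-0.873 -0.071 -0.022]
[-3.1414e+00  9.0000e-04  1.8078e+00] loc [[ 0.37 -4.18 65.23]] force fixture x,y,z [[-2.02 -5.14 11.07]] torque [-0.903 -0.104 -0.008]
[-3.1414e+00  9.0000e-04  1.8078e+00] loc [[ 0.37 -4.21 65.21]] force fixture x,y,z [[-1.03 -6.17 10.09]] torque [-0.914 -0.103  0.021]
```

It is steady: about 10.5 N down, about 1.5 N sideways, about 5 N against the bar, and no drift. I'm handing in.

```bash
python3 -c "
from cell import r
print(r.close_job())"
```

```text
the job is handed in; nothing more can be done
None
```

The end-stop bar is shut and the barrel lies in both Vs with its plain end against it. I handed the job in at about 19 s with the gripper still holding the barrel down; no verdict was reported.

**Bar:** I gripped the knob and swung the bar round its arc to the hard rest. The force rose to about 16 N with almost no travel, and a clear picture after release showed it lying shut across the end of the Vs. After the barrel was in, only the knob was visible, still beside the post.

**Barrel:** I gripped it between the ports at 35 N and lowered it into the Vs. First contact came at tool height 65.6 mm (predicted 65.3 mm). I then slid it along until about 5 N built up against the bar.

| Last check | Reading | Target |
|---|---|---|
| Press down | 10–11 N, steady for about 1 s | about 10 N |
| Side load | 1–2 N | small |
| Tool yaw | within 0.001 rad of the fitted fixture | 0.025 rad |
| Top of barrel (depth image) | about 66–67 mm, noise about 2 mm | 65.8 mm |
| Centre across the Vs (depth image) | about 0.5–1 mm off | within 2 mm |
| Stub tip along the fixture | about -91 mm | -91 mm |

- **Not measured:** I could not read the force on each V flank. From the wrist force I estimate about 7–10 N on each, above the 2.5 N needed.
- **Cameras disagreed:** the two camera fits of the fixture differed by 4–5 mm. I used the top camera and corrected it by about 1.5 mm in y from where the gripper held the knob.
- **Bystanders:** I took no full-bench picture at the end. The last one, taken after the bar was shut, showed nothing else moved.

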